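# Seat a tube offcut in the welding fixture and snap the toggle clamp shut

### The arm

A 6-joint arm with a two-finger parallel gripper is mounted at the origin on a cart in front of the work surface, level with it; the furniture and walls round the work are solid. World frame = base frame: x ahead of the robot, y to its left, z up, the work surface at z = 0. Lengths are in m, angles in rad, forces in N, time in s.
With the tool pointing down it reaches from about 0.35 to 0.975 m from the base axis. Payload 4.9 kg.
Tool frame: the origin (TCP) lies on the centre line of the jaws, within the pads' length; the fingertips stand 11 mm ahead of it and the grasp point (between the pads) lies 8 mm behind it; z points along the fingers, y is the direction in which the jaws open and shut (so a half turn about z gives the same grasp; the last joint's range is limited). The gripper opens to 85 mm and grips with 20 to 120 N. Pads are 22 mm wide; open, the fingers measure 114 mm over their backs; the gripper's body (76 mm by 85 mm) begins 54 mm behind the grasp point. The pads swing forward as they close: fully open they stand 13 mm farther back than shut.
Start: joints at [-1.313, 0.053, 1.613, -0, 1.476, -0.119], TCP at [0.23, -0.581, 0.242] pointing down, gripper open.
Joint ranges: [-3.01, 3.01], [-1.01, 2.22], [0.06, 2.58], [-1.02, 4.17], [0.09, 2.62], [-3.14, 3.14]. Speed limits (rad/s): [2.57, 2.57, 3.14, 3.14, 3.14, 3.14].

### API

Orientations are given as a rotation vector (axis times angle).
In Python, from station import ctrl gives the robot as it stands.
- The arm moves only by the tool send_rows, never from a script. Its argument "series" is a list of rows, each an object of numbers: "tx", "ty", "tz": the shift along the tool's x, y, z in cm; "wx", "wy", "wz": the turn, a rotation vector about the tool's x, y, z in rad; "jaw": the closure, from 0 (fully open) to 1 (shut). In form: [{"tx": .., "ty": .., "tz": .., "wx": .., "wy": .., "wz": .., "jaw": ..}, ...]. A call has 1 to 5 rows; each row shifts and turns the pose as measured when the row begins, along the tool's axes as they then stand; what a row does not reach is not made up. A row lasts 1/8 s, in which the tool goes at most 62.5 mm and 10.7 degrees, less where a joint would pass 70% of its speed; a pose out of reach is approached as far as the arm can. A call is refused whole if a number of a shift passes 6.25 or a number of a turn 0.188, either way. A call with a gripper value outside its range is refused whole. The fingers move at their own pace and stop on an object; "squeeze" is the grip in N (left out, the last holds). Time passes only in rows, so rows that do not move let the fingers close. It gives the time, the measured TCP pose, the force and the opening at its end, in the units of the state.
- ctrl.get_obs(): the state, without advancing time (a new reading comes with each control period).
- ctrl.get_image(name): name is "scene" or "top" or "wrist"; returns the picture (400x640x3 uint8, red, green, blue); there is no depth.
- ctrl.camera_info(name): a dict with "mtx" (3x3 intrinsics, pixels), "R" (3x3) and "t" (3): a world point X has camera coordinates R X + t. Camera axes: x right, y down, z forward; pixel columns grow to the right and rows downward; lengths in m; the calibration is good to about 2 mm. A picture is of the moment at which its call begins: read the wrist's pose just before it. camera_info takes no time and is no camera call; for the wrist camera it gives the pose at the moment of the call.
- ctrl.finish_job(): hands the job in, once; it reports no verdict.
The state is a dict: "t": time; "q": joint angles; "dq": joint speeds; "effort": joint torques, N m; "tool_pos": TCP position; "tool_rot": TCP orientation; "contact_force": force on the tool from outside, world axes, zero at the start; "wrist_torque": the same for the moment, N m; "opening": finger opening in m.
Only numpy, scipy, OpenCV 4.12 (cv2) and the standard library are available. Lean on these libraries where they do the work, as an engineer would, in place of code of your own. Each camera call takes 0.05 s, during which the arm holds its last target.

### The job

Get the square tube offcut ready for tacking in the welding fixture: push it across the base plate with the fingertips, without gripping it or lifting it, until it sits square and home against both the back rail and the end stop. Then push the toggle clamp's black handle over and down past its dead point until the clamp snaps into lock with its rubber tip pressing on the tube, and let go. Leave the tools and scraps lying round the fixture where they are.

Things in the scene. Friction and masses are not known exactly. Their poses are not given: they have to be found in the camera images.
- weld_fixture: welding fixture, fixed: bright steel plate 107 x 245 x 10 mm with dark back rail and end stop, and a toggle clamp. Origin on the bench under the pivot of the clamp's arm; z up, x from the open front to the rail, y from clamp handle to work. In its frame (mm): plate x -65 to 42, y -80 to 165. Clamp base y -70 to 10, 46 wide, on x = 0. The open clamp's arm leans up over y 0 to 50, from z 85 up to about 125; the open handle's end is 190 above the bench
- rail_face (a point): middle of the back rail's working face, which looks to the fixture's -x; axes as the fixture's, whose x 20, y 89, z 22 mm it has. The rail runs from y 36 to 142 and is 24 mm tall (top at z = 34)
- stop_face (a point): middle of the end stop's working face, which looks to the fixture's +y, between clamp and work; axes as the fixture's, whose x 0, y 32, z 23 mm it has. The stop is 34 mm wide and 26 mm tall (top at z = 36)
- seat (a point): where the tube's origin must come to lie: 32 mm from the stop's face, 20 mm from the rail's face, on the plate; axes as the fixture's, whose x 0, y 64, z 10 mm it has
- tube: rusty brown square tube offcut, 40 (x) x 64 (y) x 40 (z) mm, 0.2 to 0.36 kg, loose on the plate, clear of the rail and the stop, its length roughly along the rail. Origin at the centre of its underside, y along it. It slides at 1 to 4 N. Push it from the front (-x), while its middle is still out at y > 90, and from its +y end: the arm leaves room there
- clamp_handle (a joint): fold of handle against the clamp's link, rad: 1.6 to 1.75 open, falling as the handle is pushed over; 0 at the dead point (handle and link in line), -0.22 at the stop, locked. A handle let go while open stays put. Below about 0.55 the tip is on the tube and its spring resists, under 12 N at the grip; past 0 the spring drives the handle on to the stop and keeps it there
- grip_top (a point): on the upper face of the handle's black ribbed grip (22 wide, 68 long, 16 mm thick), 18 mm from its free end. Its z axis is within 7 degrees of the face's outward normal: push against it. Path in the fixture's x = 0 plane (mm): about y -62, z 170 open (grip leans back 20 to 25 degrees from upright, face towards +y), y -114, z 112 at fold 0.4, y -121, z 75 locked (grip level, face up)
- clamp_spindle: spring-loaded spindle with a round black rubber tip, 17 mm wide, at the end of the clamp's arm; origin at the middle of the tip's lower face. With the clamp locked it stands at the fixture's x 0, y 58 mm and presses on the tube's top, 50 mm above the bench, with about 23 N
- spanner: bystander: open-and-ring spanner, 205 mm long, lying behind the clamp; leave it alone
- nut: bystander: M20 nut, 30 mm across and 16 mm tall, lying on the base plate in front of the clamp; leave it alone
- bolt: bystander: M16 bolt, 72 mm long, lying in front of the fixture; leave it alone
- gusset: bystander: small triangular steel gusset, 58 x 61 x 8 mm, lying behind the back rail; leave it alone
- angle_iron: bystander: angle-iron offcut, 110 mm long, 32 mm tall, lying beyond the end of the clamp handle; leave it alone
Not all that is in view belongs to the job. Leave any orange or turquoise look-alike of the tube alone.

How it is judged:
On the way, in this order (a step that is already met when the one before it is completed fails the run):
1. the tube sits square against the back rail and the end stop while the clamp is still open (x of tube in the frame of seat between -0.003 and 0.003 m and y of tube in the frame of seat between -0.003 and 0.003 m and angle between the y axis of tube and the y axis of seat, either way round below 0.05 rad and angle between tube's own z axis and vertical below 0.05 rad and z of tube in the frame of seat below 0.003 m and value of joint clamp_handle above 0.6 rad), for 0.2 s.
2. the handle is past the dead point and the rubber tip presses on the seated tube (x of tube in the frame of seat between -0.003 and 0.003 m and y of tube in the frame of seat between -0.003 and 0.003 m and angle between the y axis of tube and the y axis of seat, either way round below 0.05 rad and angle between tube's own z axis and vertical below 0.05 rad and z of tube in the frame of seat below 0.003 m and value of joint clamp_handle below -0.12 rad and contact force between clamp_spindle and tube above 10 N), for 0.2 s.
At the end, for the whole second after the job is handed in: The clamp stands locked by itself (fold below -0.12 rad, at rest), its rubber tip presses on the tube with more than 10 N, and the tube lies flat on the plate, at rest, within 3 mm of its seat along and across the rail and within 0.05 rad of square (all of step 2 and linear speed of tube below 0.01 m/s and velocity of joint clamp_handle between -0.1 and 0.1 rad/s); the robot touches nothing.
It fails at once if the tube is lifted off the plate (z of tube in the frame of seat above 0.008 m).
It fails at once if the tube is tipped (angle between tube's own z axis and vertical above 0.25 rad).
It fails at once if the tube is gripped: it is taken between the two fingers (the grasp point lies within its outline) with more than 15 N on it (contact force between the fingers and tube above 15 N and x of the grasp point in the frame of tube between -0.016 and 0.016 m and y of the grasp point in the frame of tube between -0.028 and 0.028 m and z of the grasp point in the frame of tube below 0.056 m).
It fails at once if one of the spanner, nut, bolt, gusset and angle iron is moved by more than 20 mm (distance of any of spanner, nut, bolt, gusset, angle_iron from where it was at the start of the episode above 0.02 m).
It also fails if it takes over 51 s, if anything falls off the work surface, if the arm or the gripper's body presses on something with over 40 N, if the wrist force passes 120 N, or if a joint passes its speed limit or range.

## Working session

There is one attempt and no reset: what is moved stays moved. The work goes in short steps, Python scripts to look and compute and a tool call to move; the robot and the scene stay as the last step left them, time stands still between calls to the robot, and variables do not carry over. Pictures are saved under pics/ and viewed, and the job is handed in when it is done.

Besides the shell and the picture viewer there is one more tool, called after ">>>" as name([rows], argument=value, ...), one row to a line, values as JSON. send_rows: Moves the arm, as the interface text tells. Its arguments: {"type":"object","properties":{"series":{"type":"array"},"squeeze":{"type":"number"}},"required":["series"]}

```bash
ls; mkdir -p pics; python3 - <<'E'
from station import ctrl
import cv2
print(ctrl.get_obs())
for n in ["scene","top","wrist"]:
    ci=ctrl.camera_info(n); im=ctrl.get_image(n)
    cv2.imwrite(f"pics/{n}0.png",im[:,:,::-1])
    print(n,ci)
E
```

```text
pics
{'t': 0.0, 'q': array([-1.31300244e+00,  5.33673749e-02,  1.61431016e+00,  1.11418378e-05,
        1.47597692e+00, -1.18994363e-01]), 'dq': array([-0.00047792,  0.00140441, -0.00027033, -0.00034165,  0.00126505,
        0.00170642]), 'effort': array([-7.26049129e-04, -3.93673611e+01, -3.70179999e+01, -1.61053972e-04,
        7.16890165e-03,  1.00311328e-05]), 'tool_pos': array([ 0.22981214, -0.58056932,  0.24104681]), 'tool_rot': array([-3.08398522e+00, -5.87975738e-01,  2.07067247e-04]), 'contact_force': array([ 0.81054317,  0.16575478, -0.07965432]), 'wrist_torque': array([ 0.00839278,  0.03425183, -0.01607475]), 'opening': 0.08560550435780162}
scene {'mtx': array([[398.38542648,   0.        , 317.55619459],
       [  0.        , 398.38542648, 202.60355129],
       [  0.        ,   0.        ,   1.        ]]), 'R': array([[-0.86725495, -0.49739901,  0.02151928],
       [-0.32659013,  0.53574832, -0.77866079],
       [ 0.37577618, -0.68232541, -0.62707599]]), 't': array([0.45751639, 0.24384933, 0.7177829 ])}
top {'mtx': array([[464.93607704,   0.        , 322.40864054],
       [  0.        , 464.93607704, 203.43376924],
       [  0.        ,   0.        ,   1.        ]]), 'R': array([[ 1.09900673e-04, -9.99714227e-01, -2.39050549e-02],
       [-9.99293648e-01,  7.88540139e-04, -3.75710429e-02],
       [ 3.75791562e-02,  2.38922986e-02, -9.99007991e-01]]), 't': array([0.02951302, 0.52149103, 1.22780552])}
wrist {'mtx': array([[303.04372244,   0.        , 319.85829886],
       [  0.        , 303.04372244, 202.41530723],
       [  0.        ,   0.        ,   1.        ]]), 'R': array([[ 3.68327245e-01, -9.29695910e-01, -7.44934761e-04],
       [-8.98125897e-01, -3.56026632e-01,  2.58098644e-01],
       [-2.40218470e-01, -9.43957173e-02, -9.66118282e-01]]), 't': array([-0.62483594, -0.03418276,  0.37602079])}
```

View pics/scene0.png

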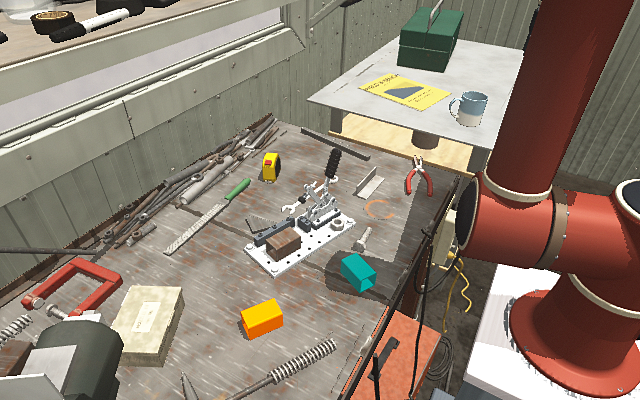

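View pics/top0.png

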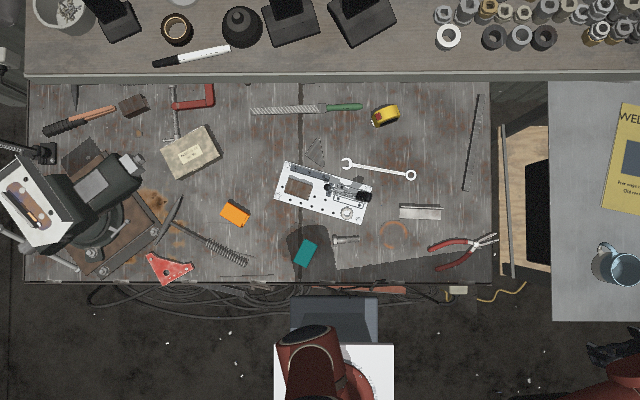

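View pics/wrist0.png

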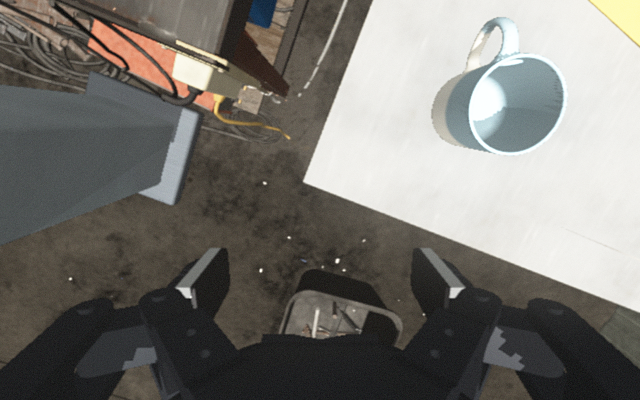

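```bash
python3 - <<'E'
import cv2
im=cv2.imread("pics/top0.png")[140:250,250:430]
cv2.imwrite("pics/topc.png",cv2.resize(im,None,fx=4.4,fy=4.4,interpolation=cv2.INTER_CUBIC))
im=cv2.imread("pics/scene0.png")[140:290,230:400]
cv2.imwrite("pics/scenec.png",cv2.resize(im,None,fx=4,fy=4,interpolation=cv2.INTER_CUBIC))
E
```

```text
(no output)
```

View pics/topc.png

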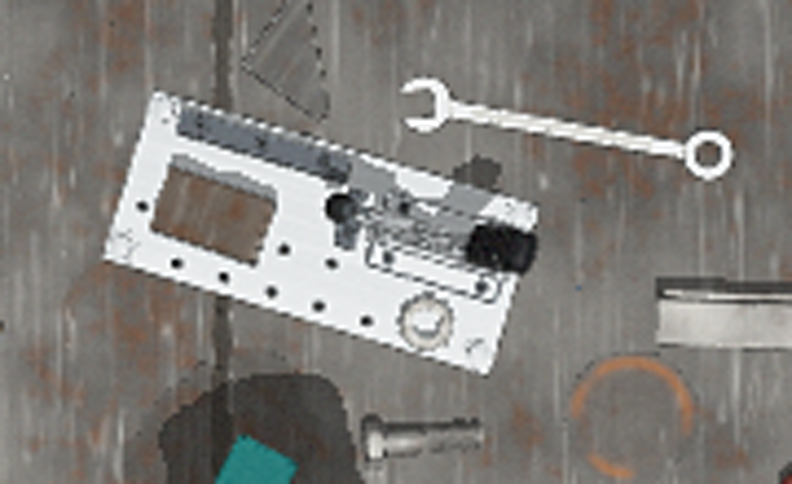

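View pics/scenec.png

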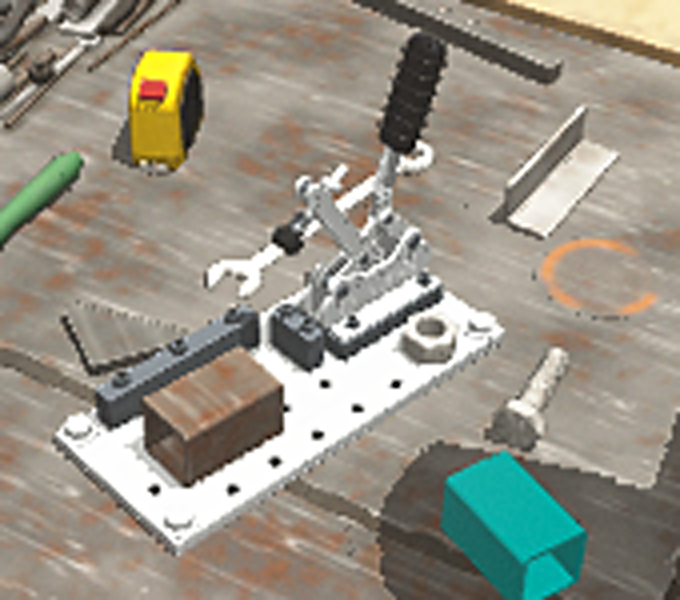

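```bash
cat > h.py <<'E'
import numpy as np, cv2
from station import ctrl
def ray(n,uv,z,ci=None):
    ci=ci or ctrl.camera_info(n); K,R,t=ci['mtx'],ci['R'],ci['t']
    d=R.T@np.linalg.solve(K,np.array([uv[0],uv[1],1.])); c=-R.T@t
    return c+d*(z-c[2])/d[2]
def proj(n,X,ci=None):
    ci=ci or ctrl.camera_info(n); p=ci['mtx']@(ci['R']@np.asarray(X)+ci['t']); return p[:2]/p[2]
E
python3 - <<'E'
from h import *
im=cv2.imread("pics/top0.png"); hsv=cv2.cvtColor(im,cv2.COLOR_BGR2HSV)
for z,c in [(0.01,[(156,92),(537,207),(490,375),(105,258)])]:
    P=[ray("top",(250+u/4.4,140+v/4.4),z) for u,v in c]; print(np.round(P,4))
    print([np.linalg.norm(P[i]-P[(i+1)%4]) for i in range(4)])
# white mask refine
m=((hsv[...,1]<30)&(hsv[...,2]>190)).astype(np.uint8); m[:150]=0;m[240:]=0;m[:,:265]=0;m[:,374:]=0
m[150:186,332:]=m[150:186,332:]
n,l,s,_=cv2.connectedComponentsWithStats(m); k=1+np.argmax(s[1:,4]); 
pts=np.argwhere(l==k)[:,::-1].astype(np.float32); r=cv2.minAreaRect(pts); b=cv2.boxPoints(r); print(r,b)
P=np.array([ray("top",q+0,0.01) for q in b]);print(np.round(P,4),[np.linalg.norm(P[i]-P[(i+1)%4]) for i in range(4)])
# tube brown
bm=((hsv[...,0]<16)&(hsv[...,1]>70)&(hsv[...,2]>50)).astype(np.uint8)
bm[:170]=0;bm[205:]=0;bm[:,:278]=0;bm[:,320:]=0
pts=np.argwhere(bm)[:,::-1].astype(np.float32); r=cv2.minAreaRect(pts); b=cv2.boxPoints(r);print(len(pts),r)
P=np.array([ray("top",q,0.05) for q in b]);print(np.round(P,4),P.mean(0),[np.linalg.norm(P[i]-P[(i+1)%4]) for i in range(4)])
E
```

```text
[[ 0.6355  0.1283  0.01  ]
 [ 0.565  -0.1027  0.01  ]
 [ 0.4636 -0.074   0.01  ]
 [ 0.5344  0.159   0.01  ]]
[np.float64(0.2415452915895989), np.float64(0.10542796246421911), np.float64(0.2436046229425459), np.float64(0.10564710842265075)]
((322.35406494140625, 192.72433471679688), (91.3871841430664, 39.26046371459961), 17.10272979736328) [[272.9081  198.04866]
 [284.45407 160.52434]
 [371.80002 187.40001]
 [360.25406 224.92433]]
[[ 0.536   0.1616  0.01  ]
 [ 0.6366  0.131   0.01  ]
 [ 0.5641 -0.1021  0.01  ]
 [ 0.4644 -0.0711  0.01  ]] [np.float64(0.10510292714724383), np.float64(0.244072886669034), np.float64(0.10440253013736235), np.float64(0.24347593534075185)]
57 ((291.994384765625, 194.30899047851562), (15.369970321655273, 31.269939422607422), 32.0053825378418)
[[0.5199 0.1452 0.05  ]
 [0.5885 0.1025 0.05  ]
 [0.5674 0.0687 0.05  ]
 [0.4989 0.1114 0.05  ]] [0.5436776  0.10695969 0.05      ] [np.float64(0.08080518236346346), np.float64(0.03986116699245843), np.float64(0.08069748884277309), np.float64(0.03980944052019248)]
```

```bash
cat >> h.py <<'E'
from scipy.spatial.transform import Rotation as Ro
YAW=-0.301; FC=np.array([0.5504,0.029])
def setf(yaw,fc):
    global YAW,FC; YAW=yaw;FC=np.array(fc)
def F2W(p):
    p=np.asarray(p,float)/1000; c,s=np.cos(YAW),np.sin(YAW); R=np.array([[c,-s],[s,c]])
    o=FC-R@np.array([-.0115,.0425]); q=R@p[:2]+o
    return np.array([q[0],q[1],p[2]])
def W2F(w):
    w=np.asarray(w,float); c,s=np.cos(YAW),np.sin(YAW); R=np.array([[c,-s],[s,c]])
    o=FC-R@np.array([-.0115,.0425]); q=R.T@(w[:2]-o)
    return np.array([q[0]*1000,q[1]*1000,w[2]*1000])
def st():
    o=ctrl.get_obs(); R=Ro.from_rotvec(o['tool_rot']).as_matrix(); return o,R
def togo(pw,Rd=None):
    """shift in tool axes (cm) and rotvec in tool axes"""
    o,R=st(); d=R.T@(np.asarray(pw)-o['tool_pos'])*100
    w=Ro.from_matrix(R.T@Rd).as_rotvec() if Rd is not None else None
    print("t",o['t'],"F",W2F(o['tool_pos']).round(1),"shift cm",d.round(2),"turn",None if w is None else w.round(3),"open",round(o['opening'],4),"f",o['contact_force'].round(1))
def Rdown(sx=1):
    """tool y along fixture y*sx, z down"""
    y=sx*np.array([-np.sin(YAW),np.cos(YAW),0]); z=np.array([0,0,-1.]); return np.column_stack([np.cross(y,z),y,z])
E
python3 - <<'E'
from h import *
o,R=st(); print(R.round(3)); ci=ctrl.camera_info("wrist"); c=-ci['R'].T@ci['t']; print("cam in tool",R.T@(c-o['tool_pos']), "camR", (ci['R']@R).round(3))
for p in [(0,0,0),(20,89,34),(0,32,36),(0,64,50),(0,-62,170)]: print(p,F2W(p),proj("top",F2W(p)),proj("scene",F2W(p)))
for s in (1,-1): togo(F2W([-40,90,300]),Rdown(s))
E
```

```text
[[ 0.93   0.368 -0.   ]
 [ 0.368 -0.93   0.002]
 [ 0.    -0.002 -1.   ]]
cam in tool [ 0.0642335   0.0003921  -0.13046113] camR [[ 0.     1.    -0.001]
 [-0.966  0.    -0.258]
 [-0.258  0.001  0.966]]
(0, 0, 0) [ 0.54878276 -0.01499869  0.        ] [339.01119394 193.40693884] [312.88345537 226.73379012]
(20, 89, 34) [0.59426988 0.06407041 0.034     ] [308.93573716 175.33759045] [277.08181881 228.80512014]
(0, 32, 36) [0.55826997 0.01556261 0.036     ] [327.45032157 188.976321  ] [302.58417513 221.235971  ]
(0, 64, 50) [0.56775719 0.0461239  0.05      ] [315.54067134 184.95424147] [291.52355243 222.88428975]
(0, -62, 170) [ 0.53040129 -0.0742112   0.17      ] [365.48225124 196.96124006] [335.17974411 155.64393861]
t 0.15 F [-136.9 -634.8  241.3] shift cm [ 53.   -50.39  -5.78] turn [-0.000e+00 -2.000e-03 -2.464e+00] open 0.0855 f [0.  0.6 0.3]
t 0.15 F [-136.9 -634.8  241.3] shift cm [ 53.   -50.39  -5.78] turn [-0.002  0.     0.678] open 0.0855 f [0.  0.6 0.3]
```

>>> send_rows([
  {"tx":4.4,"ty":-4.2,"tz":-1.2,"wz":0.136,"jaw":1},
  {"tx":3.8,"ty":-4.6,"tz":-1.2,"wz":0.136,"jaw":1},
  {"tx":3.2,"ty":-5.0,"tz":-1.2,"wz":0.136,"jaw":1},
  {"tx":2.6,"ty":-5.4,"tz":-1.2,"wz":0.136,"jaw":1},
  {"tx":1.8,"ty":-5.8,"tz":-1,"wz":0.136,"jaw":1},
], squeeze=30)

```text
invalid input at $.series[0]: expected keys tx, ty, tz, wx, wy, wz, jaw
```

```bash
python3 - <<'E'
from h import *
togo(F2W([-60,80,300]),Rdown(-1))
E
```

```text
t 0.15 F [-136.9 -634.8  241.3] shift cm [ 50.81 -50.87  -5.78] turn [-0.002  0.     0.678] open 0.0855 f [0.  0.6 0.3]
```

>>> send_rows([
  {"tx":4.4,"ty":-4.2,"tz":-1.2,"wx":0,"wy":0,"wz":0.136,"jaw":1},
  {"tx":3.8,"ty":-4.6,"tz":-1.2,"wx":0,"wy":0,"wz":0.136,"jaw":1},
  {"tx":3.2,"ty":-5.0,"tz":-1.2,"wx":0,"wy":0,"wz":0.136,"jaw":1},
  {"tx":2.6,"ty":-5.4,"tz":-1.2,"wx":0,"wy":0,"wz":0.136,"jaw":1},
  {"tx":1.8,"ty":-5.8,"tz":-1,"wx":0,"wy":0,"wz":0.136,"jaw":1},
], squeeze=30)

```text
t: 0.78
tool_pos: [0.3661, -0.3081, 0.2973]
tool_rot: [-3.09, 0.52, 0.005]
contact_force: [0.3, 0.1, -0.7]
opening: 0.0002
```

```bash
python3 - <<'E'
from h import *
togo(F2W([-60,80,300]),Rdown(-1))
E
```

```text
t 0.775 F [ -87.5 -334.   297.3] shift cm [ 1.420e+00 -4.147e+01  2.000e-02] turn [-0.007  0.005 -0.032] open 0.0002 f [ 0.3  0.1 -0.7]
```

>>> send_rows([
  {"tx":0.2,"ty":-5.9,"tz":0,"wx":0,"wy":0,"wz":-0.03,"jaw":1},
  {"tx":0.2,"ty":-5.9,"tz":0,"wx":0,"wy":0,"wz":0,"jaw":1},
  {"tx":0.2,"ty":-5.9,"tz":0,"wx":0,"wy":0,"wz":0,"jaw":1},
  {"tx":0.2,"ty":-5.9,"tz":0,"wx":0,"wy":0,"wz":0,"jaw":1},
  {"tx":0.2,"ty":-5.9,"tz":0,"wx":0,"wy":0,"wz":0,"jaw":1},
])

```text
t: 1.4
tool_pos: [0.4673, -0.0207, 0.2999]
tool_rot: [-3.099, 0.475, -0.001]
contact_force: [0.6, -0.7, 0.1]
opening: 0.0001
```

```bash
python3 - <<'E'
from h import *
togo(F2W([-60,80,300]),Rdown(-1))
E
```

```text
t 1.4 F [-76.2 -29.6 299.9] shift cm [  1.58 -10.97   0.07] turn [-0.007  0.    -0.003] open 0.0001 f [ 0.6 -0.7  0.1]
```

>>> send_rows([
  {"tx":0.8,"ty":-5.4,"tz":0,"wx":0,"wy":0,"wz":0,"jaw":1},
  {"tx":0.8,"ty":-5.4,"tz":0,"wx":0,"wy":0,"wz":0,"jaw":1},
  {"tx":0,"ty":0,"tz":0,"wx":0,"wy":0,"wz":0,"jaw":1},
])

```text
t: 1.78
tool_pos: [0.5155, 0.0847, 0.2998]
tool_rot: [-3.1, 0.465, -0.0]
contact_force: [0.6, -0.6, -0.3]
opening: -0.0003
```

```bash
python3 - <<'E'
from h import *
togo(F2W([-60,80,300]),Rdown(-1))
ci=ctrl.camera_info("wrist"); im=ctrl.get_image("wrist")[:,:,::-1]; cv2.imwrite("pics/w1.png",im)
np.savez("w1.npz",**ci)
for p in [(20,36,34),(20,142,34),(17,32,36),(-17,32,36),(-65,165,10),(42,165,10),(-65,-80,10),(42,-80,10)]: print(p,proj("wrist",F2W(p),ci).round(1))
E
```

```text
t 1.775 F [-61.3  85.4 299.8] shift cm [ 0.13  0.54 -0.02] turn [-0.006  0.001  0.003] open -0.0003 f [ 0.6 -0.6 -0.3]
(20, 36, 34) [360.  107.7]
(20, 142, 34) [275.1 107.5]
(17, 32, 36) [363.3 110.2]
(-17, 32, 36) [362.3 138.1]
(-65, 165, 10) [263.4 171.8]
(42, 165, 10) [259.7  90.6]
(-65, -80, 10) [438.8 172.5]
(42, -80, 10) [447.4  91.2]
```

View pics/w1.png

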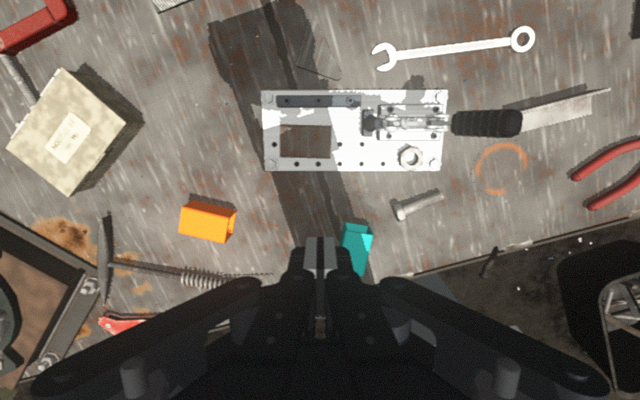

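```bash
python3 - <<'E'
from h import *
im=cv2.imread("pics/w1.png"); ci=dict(np.load("w1.npz"))
c=cv2.resize(im[80:182,255:455],None,fx=4,fy=4,interpolation=cv2.INTER_CUBIC)
for p in [(20,36,34),(20,142,34),(17,32,36),(-17,32,36),(-65,165,10),(42,165,10),(-65,-80,10),(42,-80,10)]:
    u=proj("wrist",F2W(p),ci); q=((u-[255,80]+.5)*4).astype(int); cv2.drawMarker(c,tuple(int(a) for a in q),(0,0,255),0,12,1)
cv2.imwrite("pics/w1c.png",c)
b=im.astype(int)
m=((b[...,2]-b[...,0]>12)&(b.max(2)<140)).astype(np.uint8); roi=np.zeros_like(m); roi[115:166,272:340]=1; m&=roi
m=cv2.morphologyEx(m,cv2.MORPH_OPEN,np.ones((3,3)))
n,l,s,_=cv2.connectedComponentsWithStats(m);k=1+np.argmax(s[1:,4]);print(s[k])
r=cv2.minAreaRect(np.argwhere(l==k)[:,::-1].astype(np.float32));print(r)
for q in cv2.boxPoints(r): print(q, W2F(ray("",q,0.05,ci)).round(1))
E
```

```text
[ 280  125   51   33 1496]
((304.9471435546875, 140.98025512695312), (50.36074447631836, 31.444236755371094), 2.0454084873199463)
[279.22165 155.79362] [-38.3 136.6  50. ]
[280.34396 124.36943] [ -0.3 134.   50. ]
[330.67264  126.166885] [-2.2 72.8 50. ]
[329.55032 157.59108] [-40.3  73.7  50. ]
```

View pics/w1c.png

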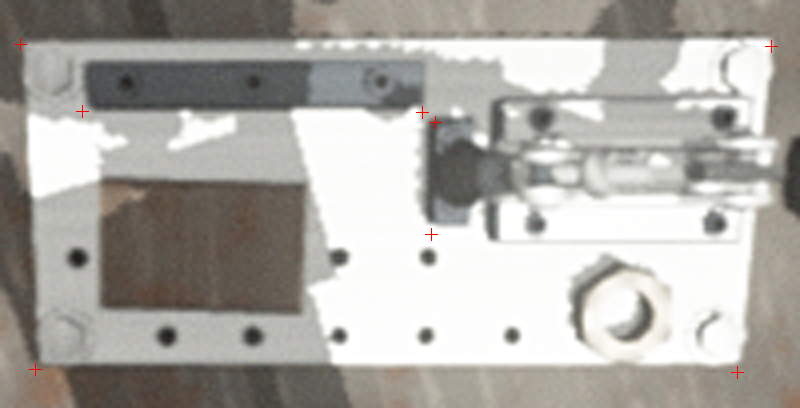

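```bash
sed -i 's/^YAW=.*/YAW=-0.301; FC=np.array([0.5504,0.029])+0.0012*np.array([0.955,-0.2966])/' h.py; python3 - <<'E'
from h import *
togo(F2W([-74,105,33]),Rdown(-1))
E
```

```text
t 1.825 F [-62.4  83.9 299.8] shift cm [-1.13 -1.96 26.7 ] turn [-0.006  0.001  0.001] open 0.0002 f [-1.1  0.5 -0.6]
```

>>> send_rows([
  {"tx":-1.2,"ty":-2.0,"tz":5.0,"wx":-0.006,"wy":0,"wz":0,"jaw":1},
  {"tx":0,"ty":0,"tz":6.0,"wx":0,"wy":0,"wz":0,"jaw":1},
  {"tx":0,"ty":0,"tz":6.0,"wx":0,"wy":0,"wz":0,"jaw":1},
  {"tx":0,"ty":0,"tz":5.0,"wx":0,"wy":0,"wz":0,"jaw":1},
])

```text
t: 2.33
tool_pos: [0.5139, 0.1023, 0.0812]
tool_rot: [-3.104, 0.478, -0.022]
contact_force: [0.0, 0.9, 0.7]
opening: -0.0
```

```bash
python3 - <<'E'
from h import *
togo(F2W([-74,105,33]),Rdown(-1))
E
```

```text
t 2.325 F [-69.3 101.7  81.2] shift cm [-0.54 -0.31  4.82] turn [-0.003 -0.014 -0.004] open -0.0 f [0.  0.9 0.7]
```

>>> send_rows([
  {"tx":-0.6,"ty":-0.4,"tz":2.5,"wx":0,"wy":-0.014,"wz":-0.004,"jaw":1},
  {"tx":0,"ty":0,"tz":2.0,"wx":0,"wy":0,"wz":0,"jaw":1},
  {"tx":0,"ty":0,"tz":0.3,"wx":0,"wy":0,"wz":0,"jaw":1},
])

```text
t: 2.7
tool_pos: [0.504, 0.1033, 0.0263]
tool_rot: [3.104, -0.481, -0.017]
contact_force: [0.0, -0.5, -0.7]
opening: -0.0001
```

```bash
python3 - <<'E'
from h import *
togo(F2W([-74,105,33]),Rdown(-1))
im=ctrl.get_image("wrist")[:,:,::-1]; cv2.imwrite("pics/w2.png",im)
E
```

```text
t 2.7 F [-79.   99.8  26.3] shift cm [ 0.49 -0.53 -0.68] turn [ 0.002  0.011 -0.006] open -0.0001 f [ 0.  -0.5 -0.7]
```

View pics/w2.png

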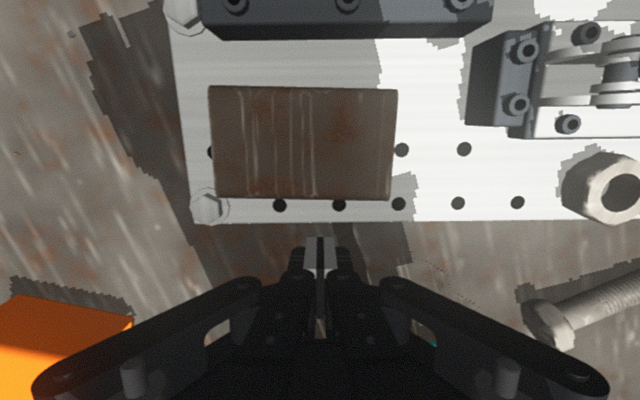

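>>> send_rows([
  {"tx":0.5,"ty":-0.5,"tz":-0.6,"wx":0,"wy":0.011,"wz":-0.006,"jaw":1},
  {"tx":0.6,"ty":0,"tz":0,"wx":0,"wy":0,"wz":0,"jaw":1},
  {"tx":0.6,"ty":0,"tz":0,"wx":0,"wy":0,"wz":0,"jaw":1},
  {"tx":0.6,"ty":0,"tz":0,"wx":0,"wy":0,"wz":0,"jaw":1},
])

```text
t: 3.25
tool_pos: [0.5326, 0.1006, 0.0379]
tool_rot: [3.105, -0.472, 0.014]
contact_force: [-1.7, 0.4, -0.9]
opening: 0.0002
```

```bash
python3 - <<'E'
from h import *
togo(F2W([-31,105,33]),Rdown(-1))
E
```

```text
t 3.25 F [-50.9 105.7  37.9] shift cm [1.99 0.06 0.51] turn [-0.001 -0.009 -0.001] open 0.0002 f [-1.7  0.4 -0.9]
```

>>> send_rows([
  {"tx":0.5,"ty":0,"tz":0.3,"wx":0,"wy":-0.008,"wz":0,"jaw":1},
  {"tx":0.4,"ty":0,"tz":0,"wx":0,"wy":0,"wz":0,"jaw":1},
  {"tx":0.4,"ty":0,"tz":0,"wx":0,"wy":0,"wz":0,"jaw":1},
])

```text
t: 3.62
tool_pos: [0.5446, 0.097, 0.0344]
tool_rot: [-3.105, 0.472, 0.006]
contact_force: [-4.2, -0.4, 3.5]
opening: 0.0
```

```bash
python3 - <<'E'
from h import *
togo(F2W([-31,105,33]),Rdown(-1))
im=ctrl.get_image("wrist")[:,:,::-1]; cv2.imwrite("pics/w3.png",im)
E
```

```text
t 3.625 F [-38.4 105.7  34.4] shift cm [0.74 0.07 0.14] turn [-0.     0.004 -0.001] open 0.0 f [-4.2 -0.4  3.5]
```

View pics/w3.png

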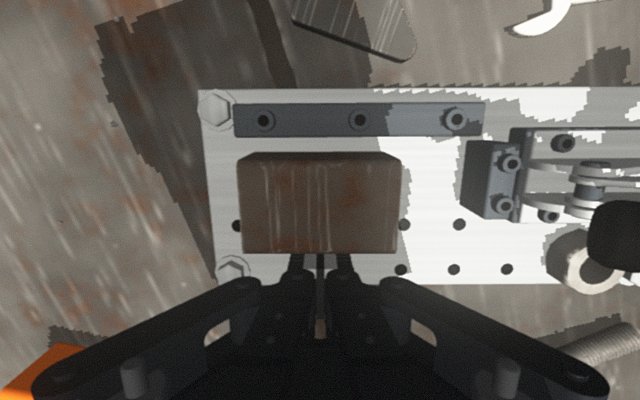

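>>> send_rows([
  {"tx":0.4,"ty":0,"tz":0.1,"wx":0,"wy":0,"wz":0,"jaw":1},
  {"tx":0.3,"ty":0,"tz":0,"wx":0,"wy":0,"wz":0,"jaw":1},
  {"tx":0.2,"ty":0,"tz":0,"wx":0,"wy":0,"wz":0,"jaw":1},
])

```text
t: 4.05
tool_pos: [0.5521, 0.0945, 0.0331]
tool_rot: [-3.105, 0.472, 0.014]
contact_force: [-13.7, 3.1, 12.1]
opening: 0.0001
```

```bash
python3 - <<'E'
from h import *
togo(F2W([-31,105,33]),Rdown(-1))
im=ctrl.get_image("wrist")[:,:,::-1]; cv2.imwrite("pics/w4.png",im)
E
```

```text
t 4.05 F [-30.5 105.5  33.1] shift cm [-0.05  0.05  0.01] turn [ 0.001  0.009 -0.001] open 0.0001 f [-13.7   3.1  12.1]
```

View pics/w4.png

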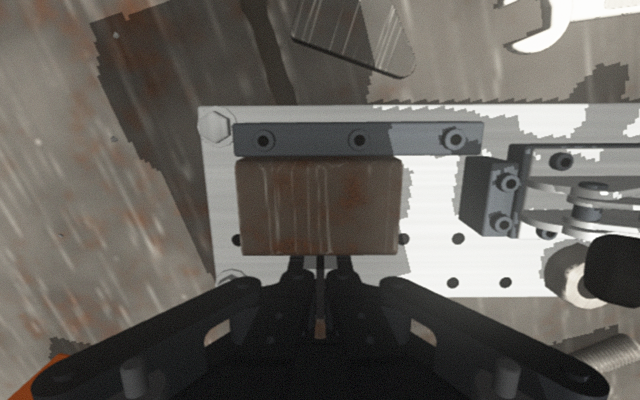

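>>> send_rows([
  {"tx":-1.5,"ty":0,"tz":0,"wx":0,"wy":0.009,"wz":0,"jaw":1},
  {"tx":-1.0,"ty":-1.0,"tz":0,"wx":0,"wy":0,"wz":0,"jaw":1},
  {"tx":0,"ty":-3.0,"tz":0,"wx":0,"wy":0,"wz":0,"jaw":1},
  {"tx":0,"ty":-2.5,"tz":0,"wx":0,"wy":0,"wz":0,"jaw":1},
])

```text
t: 4.6
tool_pos: [0.5503, 0.1649, 0.0339]
tool_rot: [3.105, -0.476, 0.012]
contact_force: [-0.2, 0.1, 0.2]
opening: -0.0001
```

```bash
python3 - <<'E'
from h import *
togo(F2W([0,172,33]),Rdown(-1))
E
```

```text
t 4.6 F [-53.1 172.2  33.9] shift cm [5.31 0.   0.13] turn [-0.001 -0.008 -0.004] open -0.0001 f [-0.2  0.1  0.2]
```

>>> send_rows([
  {"tx":2.0,"ty":-0.2,"tz":0.1,"wx":0,"wy":0,"wz":0,"jaw":1},
  {"tx":2.3,"ty":0,"tz":0,"wx":0,"wy":0,"wz":0,"jaw":1},
  {"tx":0.6,"ty":0,"tz":0,"wx":0,"wy":0,"wz":0,"jaw":1},
  {"tx":0,"ty":0,"tz":0,"wx":0,"wy":0,"wz":0,"jaw":1},
])

```text
t: 5.1
tool_pos: [0.6012, 0.1559, 0.0339]
tool_rot: [-3.105, 0.47, -0.021]
contact_force: [0.4, 0.4, -0.9]
opening: -0.0002
```

```bash
python3 - <<'E'
from h import *
togo(F2W([0,110,33]),Rdown(-1))
im=ctrl.get_image("wrist")[:,:,::-1]; cv2.imwrite("pics/w5.png",im)
E
```

```text
t 5.1 F [ -1.9 178.8  33.9] shift cm [0.18 6.88 0.07] turn [-0.003 -0.013  0.001] open -0.0002 f [ 0.4  0.4 -0.9]
```

View pics/w5.png

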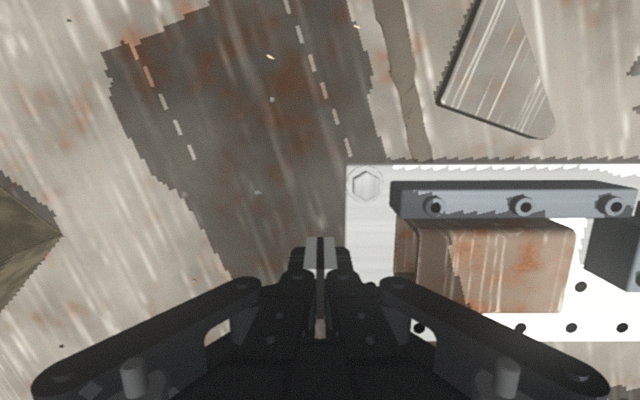

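>>> send_rows([
  {"tx":0.2,"ty":1.0,"tz":0.1,"wx":0,"wy":-0.012,"wz":0,"jaw":1},
  {"tx":0,"ty":0.9,"tz":0,"wx":0,"wy":0,"wz":0,"jaw":1},
  {"tx":0,"ty":0.6,"tz":0,"wx":0,"wy":0,"wz":0,"jaw":1},
  {"tx":0,"ty":0.5,"tz":0,"wx":0,"wy":0,"wz":0,"jaw":1},
  {"tx":0,"ty":0.5,"tz":0,"wx":0,"wy":0,"wz":0,"jaw":1},
])

```text
t: 5.78
tool_pos: [0.5904, 0.1203, 0.0325]
tool_rot: [-3.102, 0.469, -0.0]
contact_force: [0.6, 0.6, -0.6]
opening: 0.0002
```

```bash
python3 - <<'E'
from h import *
togo(F2W([0,110,33]),Rdown(-1))
E
```

```text
t 5.775 F [ -1.6 141.5  32.5] shift cm [ 0.16  3.15 -0.06] turn [-0.004  0.     0.001] open 0.0002 f [ 0.6  0.6 -0.6]
```

>>> send_rows([
  {"tx":0.1,"ty":0.5,"tz":0,"wx":0,"wy":0,"wz":0,"jaw":1},
  {"tx":0,"ty":0.5,"tz":0,"wx":0,"wy":0,"wz":0,"jaw":1},
  {"tx":0,"ty":0.4,"tz":0,"wx":0,"wy":0,"wz":0,"jaw":1},
  {"tx":0,"ty":0.4,"tz":0,"wx":0,"wy":0,"wz":0,"jaw":1},
])

```text
t: 6.28
tool_pos: [0.5853, 0.1026, 0.0325]
tool_rot: [-3.101, 0.469, 0.001]
contact_force: [1.4, 2.2, 0.1]
opening: -0.0003
```

```bash
python3 - <<'E'
from h import *
togo(F2W([0,110,33]),Rdown(-1))
im=ctrl.get_image("wrist")[:,:,::-1]; cv2.imwrite("pics/w6.png",im)
E
```

```text
t 6.275 F [ -1.2 123.1  32.5] shift cm [ 0.12  1.31 -0.06] turn [-0.006  0.002  0.001] open -0.0003 f [1.4 2.2 0.1]
```

View pics/w6.png

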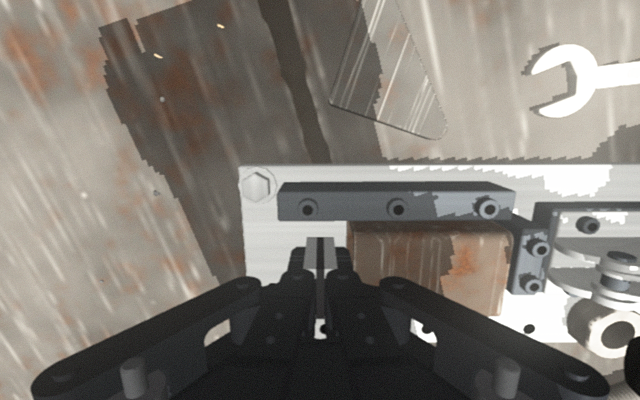

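>>> send_rows([
  {"tx":0,"ty":0.4,"tz":0,"wx":0,"wy":0,"wz":0,"jaw":1},
  {"tx":0,"ty":0.3,"tz":0,"wx":0,"wy":0,"wz":0,"jaw":1},
])

```text
t: 6.58
tool_pos: [0.583, 0.0952, 0.0325]
tool_rot: [-3.101, 0.469, 0.002]
contact_force: [-0.5, 3.9, 1.1]
opening: -0.0001
```

```bash
python3 - <<'E'
from h import *
togo(F2W([0,110,33]),Rdown(-1))
im=ctrl.get_image("wrist")[:,:,::-1]; cv2.imwrite("pics/w7.png",im)
E
```

```text
t 6.575 F [ -1.2 115.4  32.5] shift cm [ 0.12  0.54 -0.06] turn [-0.005  0.002  0.001] open -0.0001 f [-0.5  3.9  1.1]
```

View pics/w7.png

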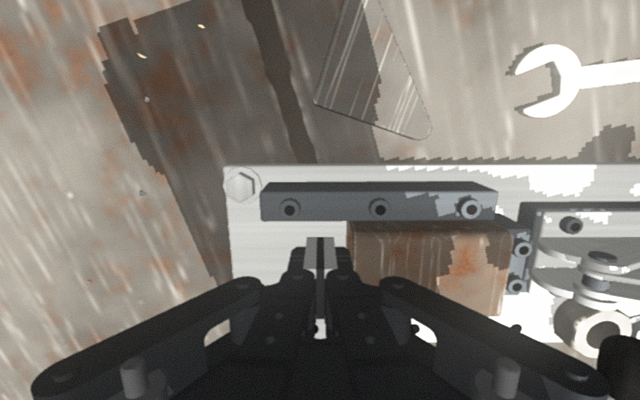

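>>> send_rows([
  {"tx":0,"ty":0.3,"tz":0,"wx":0,"wy":0,"wz":0,"jaw":1},
  {"tx":0,"ty":0.2,"tz":0,"wx":0,"wy":0,"wz":0,"jaw":1},
  {"tx":0,"ty":0.2,"tz":0,"wx":0,"wy":0,"wz":0,"jaw":1},
])

```text
t: 7.0
tool_pos: [0.5816, 0.0902, 0.0329]
tool_rot: [-3.095, 0.47, -0.001]
contact_force: [1.6, 12.9, -0.4]
opening: 0.0003
```

```bash
python3 - <<'E'
from h import *
togo(F2W([0,110,33]),Rdown(-1))
im=ctrl.get_image("wrist")[:,:,::-1]; cv2.imwrite("pics/w8.png",im)
E
```

```text
t 7.0 F [ -1.1 110.1  32.9] shift cm [ 0.11  0.01 -0.01] turn [-0.011  0.001 -0.   ] open 0.0003 f [ 1.6 12.9 -0.4]
```

View pics/w8.png

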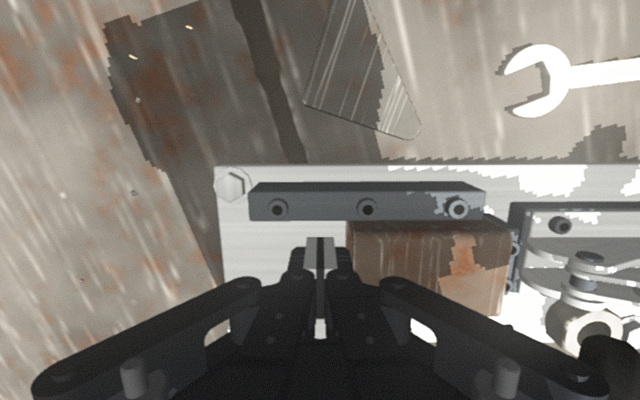

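>>> send_rows([
  {"tx":0,"ty":-1.5,"tz":0,"wx":-0.01,"wy":0,"wz":0,"jaw":1},
  {"tx":-0.5,"ty":-1.0,"tz":-5,"wx":0,"wy":0,"wz":0,"jaw":1},
  {"tx":-1.5,"ty":0,"tz":-6,"wx":0,"wy":0,"wz":0,"jaw":1},
  {"tx":-1.5,"ty":0,"tz":-5,"wx":0,"wy":0,"wz":0,"jaw":1},
  {"tx":0,"ty":0,"tz":0,"wx":0,"wy":0,"wz":0,"jaw":1},
])

```text
t: 7.68
tool_pos: [0.5555, 0.1251, 0.197]
tool_rot: [3.099, -0.47, -0.003]
contact_force: [-0.0, 0.9, -0.1]
opening: -0.0001
```

```bash
cat >> h.py <<'E'
def overlay(n,fn,pts,crop,f):
    ci=ctrl.camera_info(n); im=ctrl.get_image(n)[:,:,::-1]
    x0,y0,x1,y1=crop; c=cv2.resize(im[y0:y1,x0:x1],None,fx=f,fy=f,interpolation=cv2.INTER_CUBIC)
    for p in pts:
        u=(proj(n,F2W(p),ci)-[x0,y0]+.5)*f; cv2.drawMarker(c,(int(u[0]),int(u[1])),(0,0,255),0,9,1)
    cv2.imwrite(fn,c); return im,ci
TUBE=[(a,b,50) for a in(-20,20) for b in(32,96)]+[(-20,96,10),(-20,32,10)]
FIX=[(20,36,34),(20,142,34),(17,32,36),(-17,32,36),(-65,165,10),(42,165,10)]
E
python3 - <<'E'
from h import *
togo(F2W([0,110,33]),Rdown(-1))
overlay("wrist","pics/w9.png",TUBE+FIX,(220,60,420,200),4)
overlay("scene","pics/s9.png",TUBE+FIX,(230,130,370,290),4)
E
```

```text
t 7.675 F [-36.3 135.8 197. ] shift cm [ 3.64  2.46 16.42] turn [0.007 0.001 0.   ] open -0.0001 f [-0.   0.9 -0.1]
```

View pics/w9.png

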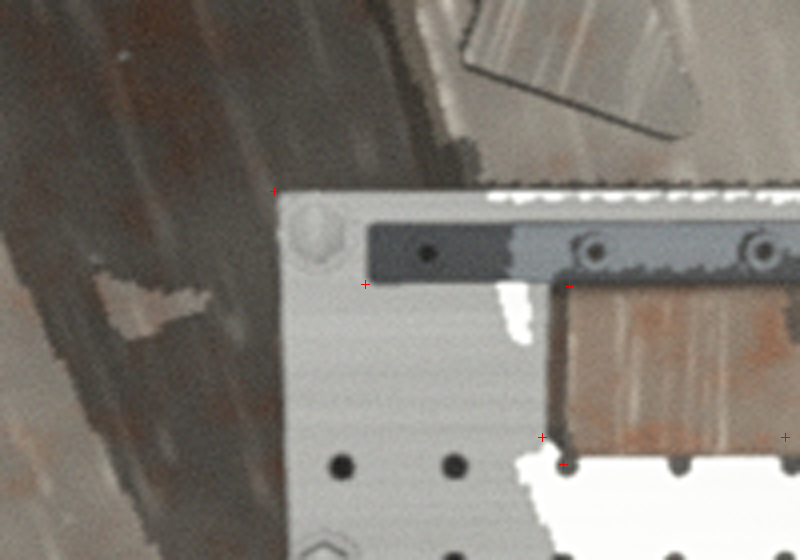

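View pics/s9.png

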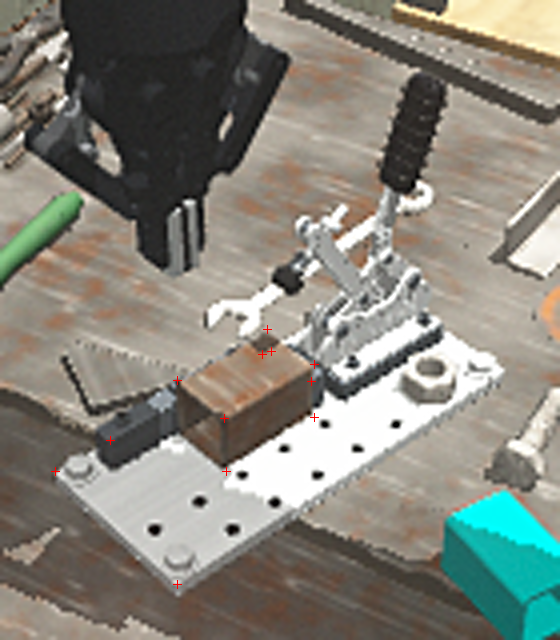

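>>> send_rows([
  {"tx":0.8,"ty":3.5,"tz":-2.0,"wx":0,"wy":0,"wz":0,"jaw":1},
  {"tx":1.0,"ty":4.0,"tz":-1.0,"wx":0,"wy":0,"wz":0,"jaw":1},
  {"tx":1.0,"ty":4.0,"tz":0,"wx":0,"wy":0,"wz":0,"jaw":1},
  {"tx":0.5,"ty":1.5,"tz":0,"wx":0,"wy":0,"wz":0,"jaw":1},
  {"tx":0,"ty":0,"tz":0,"wx":0,"wy":0,"wz":0,"jaw":1},
])

```text
t: 8.4
tool_pos: [0.5428, -0.0127, 0.2119]
tool_rot: [3.093, -0.468, -0.046]
contact_force: [-0.2, -0.1, -0.5]
opening: 0.0003
```

```bash
python3 - <<'E'
from h import *
togo(F2W([0,-15,220]),Rdown(-1))
overlay("wrist","pics/w10.png",TUBE+FIX+[(0,-62,170)],(150,40,550,300),2)
overlay("top","pics/t10.png",TUBE+FIX+[(0,-62,170)],(270,150,390,240),6)
overlay("scene","pics/s10.png",TUBE+[(0,-62,170)],(230,130,370,290),4)
E
```

```text
t 8.4 F [ -7.6   0.5 211.9] shift cm [ 0.73  1.56 -0.8 ] turn [0.017 0.027 0.   ] open 0.0003 f [-0.2 -0.1 -0.5]
```

View pics/w10.png

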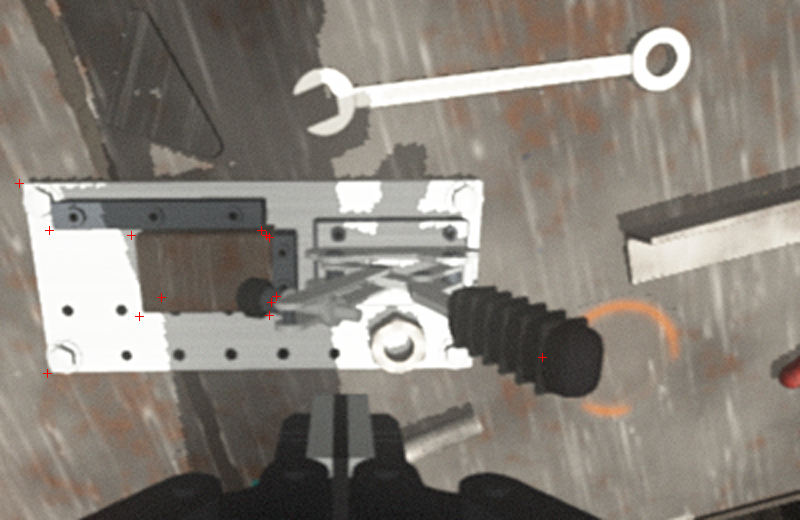

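View pics/t10.png

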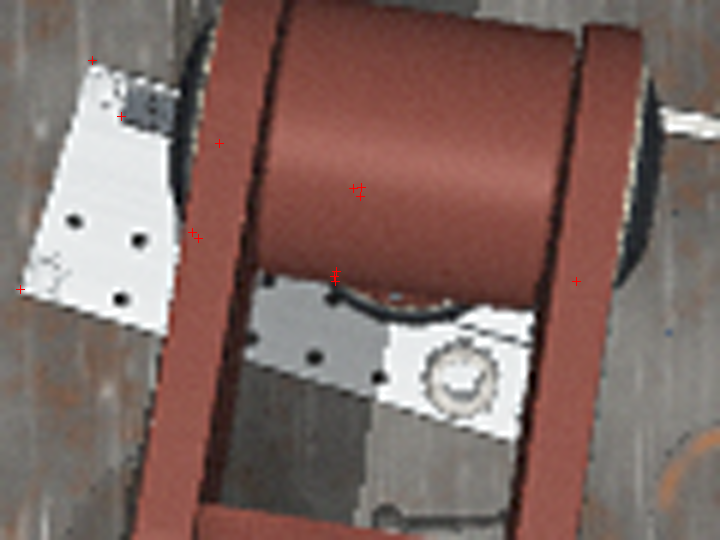

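View pics/s10.png

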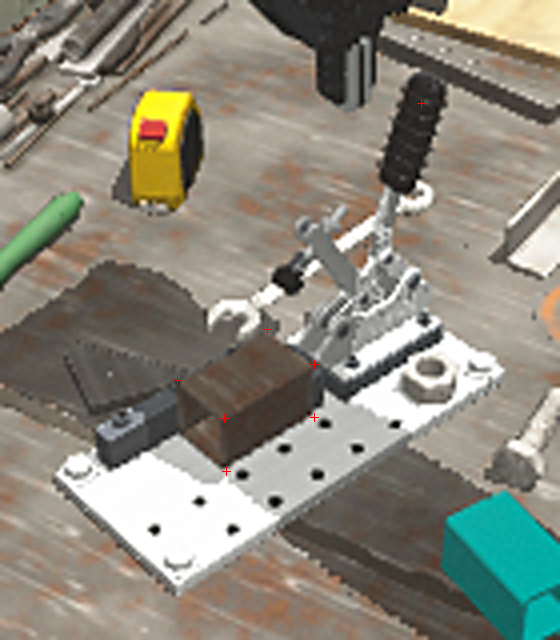

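>>> send_rows([
  {"tx":0.8,"ty":1.2,"tz":0.5,"wx":0.017,"wy":0.027,"wz":0,"jaw":1},
  {"tx":0,"ty":1.0,"tz":1.5,"wx":0,"wy":0,"wz":0,"jaw":1},
  {"tx":0,"ty":0,"tz":1.0,"wx":0,"wy":0,"wz":0,"jaw":1},
  {"tx":0,"ty":0,"tz":0,"wx":0,"wy":0,"wz":0,"jaw":1},
])

```text
t: 9.05
tool_pos: [0.5437, -0.0344, 0.1794]
tool_rot: [-3.106, 0.462, -0.002]
contact_force: [-0.2, 0.2, 0.1]
opening: 0.0
```

```bash
python3 - <<'E'
from h import *
togo(F2W([0,-46,178]),Rdown(-1))
overlay("scene","pics/s11.png",TUBE+[(0,-62,170)],(230,130,370,290),4)
E
```

```text
t 9.05 F [ -0.3 -20.  179.4] shift cm [0.02 2.6  0.14] turn [-0.001 -0.001  0.006] open 0.0 f [-0.2  0.2  0.1]
```

View pics/s11.png

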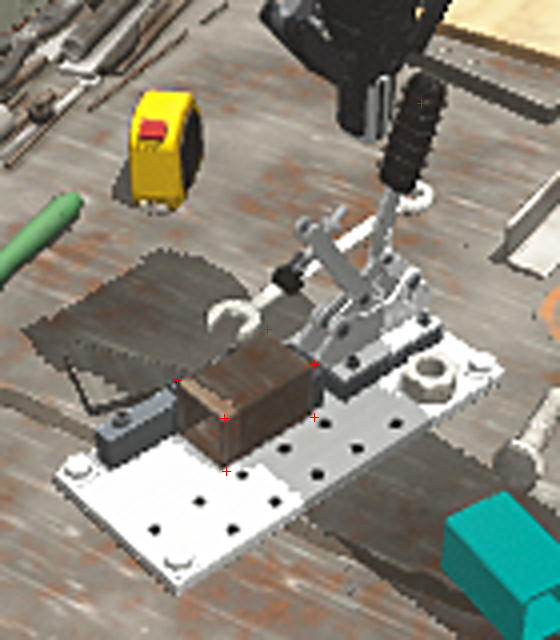

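Aligned with the grip. Push in small steps.

>>> send_rows([
  {"tx":0,"ty":1.0,"tz":0.2,"wx":0,"wy":0,"wz":0,"jaw":1},
  {"tx":0,"ty":1.0,"tz":0.2,"wx":0,"wy":0,"wz":0,"jaw":1},
  {"tx":0,"ty":0.9,"tz":0.3,"wx":0,"wy":0,"wz":0,"jaw":1},
  {"tx":0,"ty":0.9,"tz":0.5,"wx":0,"wy":0,"wz":0,"jaw":1},
])

```text
t: 9.6
tool_pos: [0.5337, -0.0728, 0.1694]
tool_rot: [-3.107, 0.46, -0.009]
contact_force: [0.2, 1.0, 2.6]
opening: -0.0002
```

```bash
python3 - <<'E'
from h import *
togo(F2W([0,-81,154]),Rdown(-1))
overlay("scene","pics/s12.png",[],(230,130,370,290),4)
E
```

```text
t 9.6 F [  1.5 -59.7 169.4] shift cm [-0.17  2.14  1.54] turn [-0.002 -0.006  0.007] open -0.0002 f [0.2 1.  2.6]
```

View pics/s12.png

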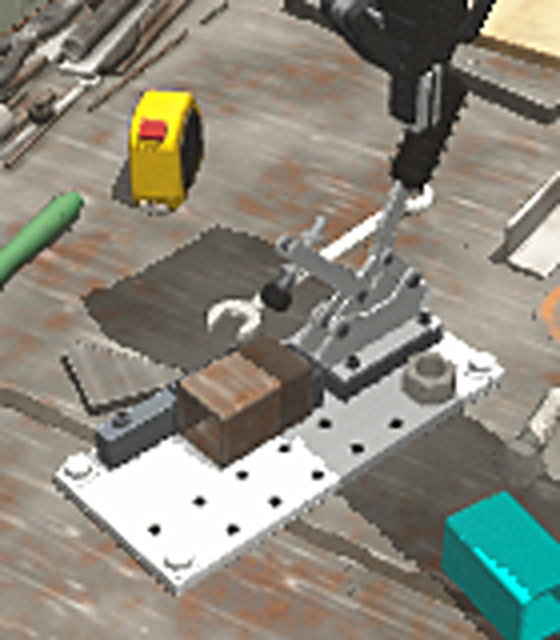

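>>> send_rows([
  {"tx":-0.1,"ty":0.8,"tz":0.5,"wx":0,"wy":-0.006,"wz":0.005,"jaw":1},
  {"tx":0,"ty":0.7,"tz":0.6,"wx":0,"wy":0,"wz":0,"jaw":1},
  {"tx":0,"ty":0.5,"tz":0.6,"wx":0,"wy":0,"wz":0,"jaw":1},
])

```text
t: 10.02
tool_pos: [0.526, -0.0939, 0.1509]
tool_rot: [-3.105, 0.47, 0.001]
contact_force: [0.3, -0.5, 1.6]
opening: 0.0001
```

```bash
python3 - <<'E'
from h import *
togo(F2W([0,-100,123]),Rdown(-1))
overlay("scene","pics/s13.png",[],(230,130,370,290),4)
E
```

```text
t 10.025 F [  0.4 -82.1 150.9] shift cm [-0.04  1.8   2.78] turn [-0.001  0.001  0.001] open 0.0001 f [ 0.3 -0.5  1.6]
```

View pics/s13.png

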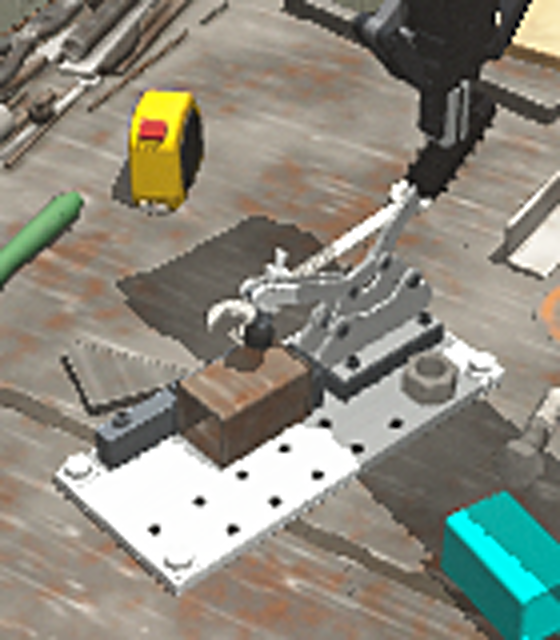

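>>> send_rows([
  {"tx":0,"ty":0.5,"tz":0.6,"wx":0,"wy":0,"wz":0,"jaw":1},
  {"tx":0,"ty":0.4,"tz":0.7,"wx":0,"wy":0,"wz":0,"jaw":1},
  {"tx":0,"ty":0.3,"tz":0.7,"wx":0,"wy":0,"wz":0,"jaw":1},
])

```text
t: 10.45
tool_pos: [0.5217, -0.1057, 0.1284]
tool_rot: [-3.104, 0.469, 0.004]
contact_force: [0.8, 0.3, -0.4]
opening: -0.0001
```

```bash
python3 - <<'E'
from h import *
togo(F2W([0,-107,86]),Rdown(-1))
overlay("scene","pics/s14.png",[],(230,130,370,290),4)
E
```

```text
t 10.45 F [ -0.2 -94.6 128.4] shift cm [0.03 1.24 4.23] turn [-0.002  0.002  0.001] open -0.0001 f [ 0.8  0.3 -0.4]
```

View pics/s14.png

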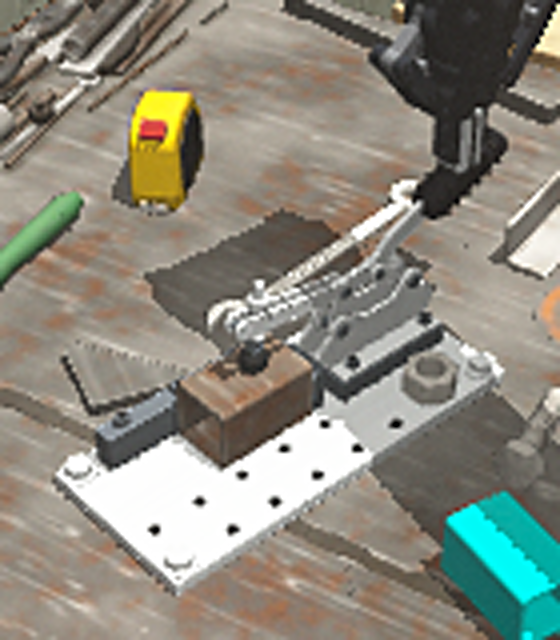

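>>> send_rows([
  {"tx":0,"ty":0.3,"tz":0.7,"wx":0,"wy":0,"wz":0,"jaw":1},
  {"tx":0,"ty":0.3,"tz":0.7,"wx":0,"wy":0,"wz":0,"jaw":1},
  {"tx":0,"ty":0.2,"tz":0.7,"wx":0,"wy":0,"wz":0,"jaw":1},
])

```text
t: 10.88
tool_pos: [0.5192, -0.1126, 0.106]
tool_rot: [-3.102, 0.469, 0.004]
contact_force: [0.2, 2.9, 2.4]
opening: 0.0002
```

```bash
python3 - <<'E'
from h import *
togo(F2W([0,-107,86]),Rdown(-1))
overlay("scene","pics/s15.png",[],(230,130,370,290),4)
E
```

```text
t 10.875 F [  -0.5 -102.   106. ] shift cm [0.05 0.51 2.  ] turn [-0.004  0.003  0.001] open 0.0002 f [0.2 2.9 2.4]
```

View pics/s15.png

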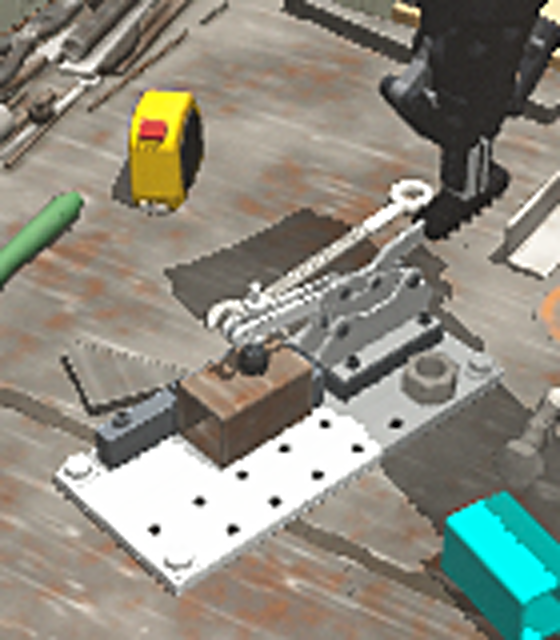

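>>> send_rows([
  {"tx":0,"ty":0.1,"tz":0.7,"wx":0,"wy":0,"wz":0,"jaw":1},
  {"tx":0,"ty":0.1,"tz":0.7,"wx":0,"wy":0,"wz":0,"jaw":1},
  {"tx":0,"ty":0,"tz":0.5,"wx":0,"wy":0,"wz":0,"jaw":1},
])

```text
t: 11.3
tool_pos: [0.5177, -0.116, 0.0847]
tool_rot: [-3.105, 0.469, 0.007]
contact_force: [-3.1, 2.5, 17.5]
opening: -0.0003
```

```bash
python3 - <<'E'
from h import *
togo(F2W([0,-107,86]),Rdown(-1))
overlay("scene","pics/s16.png",[],(230,130,370,290),4)
E
```

```text
t 11.3 F [  -1.  -105.7   84.7] shift cm [ 0.1   0.13 -0.13] turn [-0.001  0.004  0.001] open -0.0003 f [-3.1  2.5 17.5]
```

View pics/s16.png

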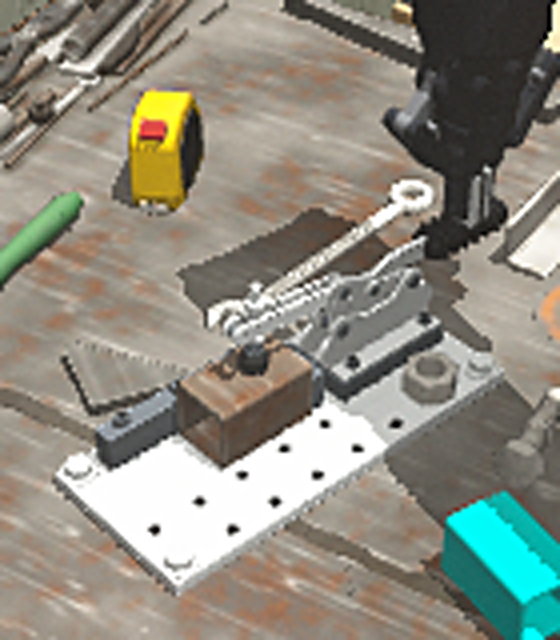

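>>> send_rows([
  {"tx":0,"ty":0,"tz":0.4,"wx":0,"wy":0,"wz":0,"jaw":1},
  {"tx":0,"ty":0,"tz":0.3,"wx":0,"wy":0,"wz":0,"jaw":1},
])

```text
t: 11.6
tool_pos: [0.5188, -0.1164, 0.0844]
tool_rot: [-3.105, 0.468, 0.01]
contact_force: [-10.6, 4.9, 21.6]
opening: -0.0002
```

```bash
python3 - <<'E'
from h import *
togo(F2W([0,-107,86]),Rdown(-1))
E
```

```text
t 11.6 F [   0.2 -105.7   84.4] shift cm [-0.02  0.13 -0.16] turn [-0.     0.007  0.002] open -0.0002 f [-10.6   4.9  21.6]
```

Solid stop. Lift away and check.

>>> send_rows([
  {"tx":0,"ty":0,"tz":-1.5,"wx":0,"wy":0,"wz":0,"jaw":1},
  {"tx":0,"ty":0,"tz":-4,"wx":0,"wy":0,"wz":0,"jaw":1},
  {"tx":-1,"ty":0,"tz":-5,"wx":0,"wy":0,"wz":0,"jaw":1},
  {"tx":-2,"ty":0,"tz":-4,"wx":0,"wy":0,"wz":0,"jaw":1},
  {"tx":0,"ty":-4,"tz":-2,"wx":0,"wy":0,"wz":0,"jaw":1},
])

```text
t: 12.22
tool_pos: [0.5012, -0.071, 0.2528]
tool_rot: [3.105, -0.475, -0.015]
contact_force: [1.0, 0.1, 0.0]
opening: -0.0
```

>>> send_rows([
  {"tx":-3,"ty":-5,"tz":-2,"wx":0,"wy":0,"wz":0,"jaw":1},
  {"tx":-3,"ty":-5,"tz":-2,"wx":0,"wy":0,"wz":0,"jaw":1},
  {"tx":0,"ty":0,"tz":0,"wx":0,"wy":0,"wz":0,"jaw":1},
  {"tx":0,"ty":0,"tz":0,"wx":0,"wy":0,"wz":0,"jaw":1},
])

```text
t: 12.72
tool_pos: [0.4747, 0.0458, 0.2971]
tool_rot: [3.105, -0.473, -0.003]
contact_force: [-0.1, 1.1, 0.1]
opening: 0.0003
```

```bash
python3 - <<'E'
from h import *
togo(F2W([0,-107,86]),Rdown(-1))
overlay("scene","pics/s17.png",[(0,-121,75),(0,58,50)],(230,130,400,290),4)
overlay("wrist","pics/w17.png",TUBE+FIX+[(0,-121,75)],(180,0,560,280),2)
E
```

```text
t 12.725 F [-90.   36.1 297.1] shift cm [ 9.06 14.27 21.11] turn [ 0.001  0.002 -0.001] open 0.0003 f [-0.1  1.1  0.1]
```

View pics/s17.png

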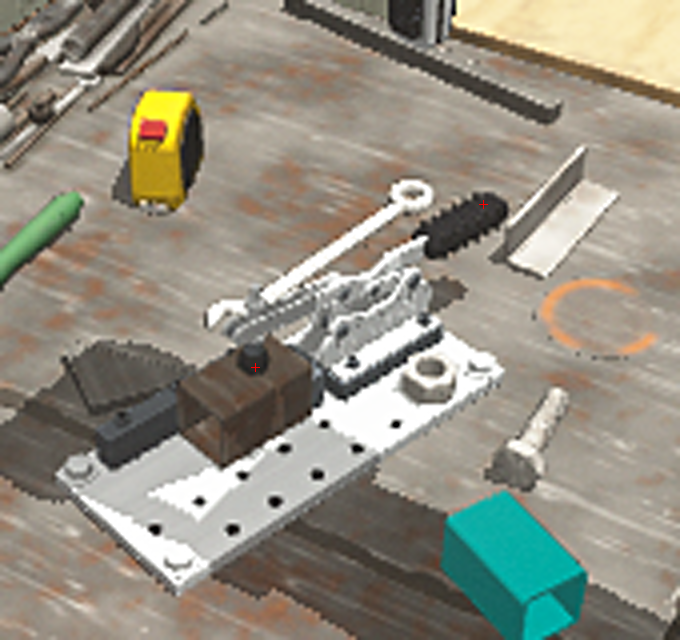

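View pics/w17.png

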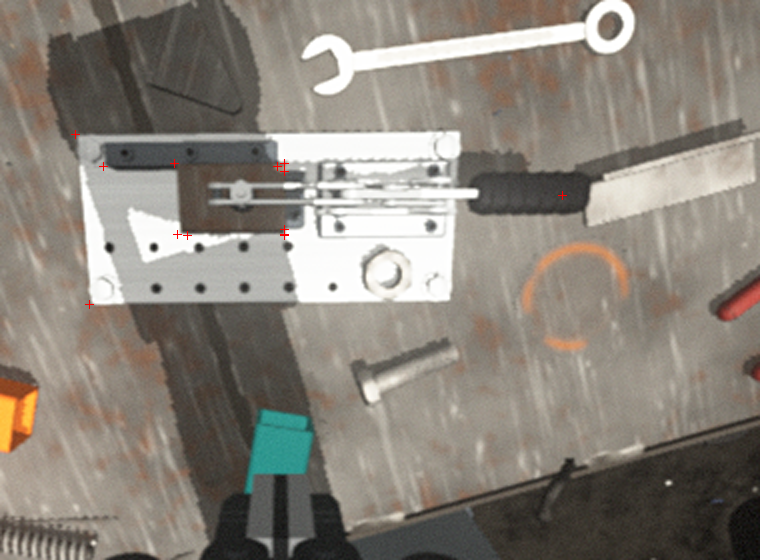

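```bash
python3 - <<'E'
from h import *
overlay("wrist","pics/w18.png",[],(215,60,345,150),6)
E
```

```text
(no output)
```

View pics/w18.png

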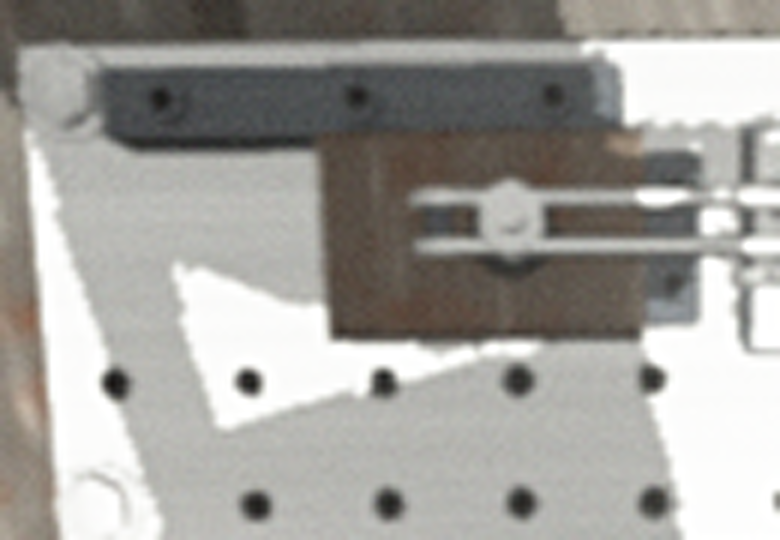

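```bash
python3 -c "
from station import ctrl
print(ctrl.finish_job())"
```

```text
the job is handed in; nothing more can be done
None
```

The tube is pushed home against the back rail and the end stop, and the toggle clamp is locked on it with the robot clear. I handed the job in at about 12.8 s of the 51 s allowed.

- **Tube:** I pushed it with the closed fingertips, first from the front until the rail pushed back with about 14 N. I then pushed from its +y end until the stop pushed back with about 13 N. It was never gripped or lifted.
- **Clamp:** I pushed the black handle over and down until it met a solid stop at about 22 N, with the fingertips at grip height, near z 74 mm, against 75 mm for locked. After I let go, the scene view showed the grip at its expected locked position and the rubber tip on the tube at the expected spot.
- **Last views:** The tube lies flush with the rail and the stop, with edges parallel. The spanner, nut, bolt, gusset and angle iron look where they were; I judged that by eye and did not measure it.

**Doubts:**
- Some tube and fixture edges sat 1–3 mm off where the camera calibration put them. The tube's front edge was about 2 mm nearer the rail than predicted. I trusted the contact forces and the relative views over those offsets.
- I had no direct reading of the fold angle or the force under the rubber tip, so the lock is judged from the stop and the pictures.

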